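Prove the pull gauge and bring it out nose-down

ROBOT

A 6-joint arm with a two-finger parallel gripper is mounted at the origin on a cart in front of the work surface, level with it; the furniture and walls round the work are solid. World frame = base frame: x ahead of the robot, y to its left, z up, the work surface at z = 0. Lengths are in mm, angles in degrees, forces in N, time in s.
With the tool pointing down it reaches from about 275 to 875 mm from the base axis. Payload 12.5 kg.
Tool frame: the origin (TCP) lies on the mounting face of the last link; the fingertips stand 173 mm ahead of it and the grasp point (between the pads) lies 155 mm ahead of it (r.grip_depth is the distance from the TCP to the grasp point, in mm); z points along the fingers, y is the line along which they close (so a half turn about z gives the same grasp; the last joint's range is limited). The gripper opens to 85 mm and grips with 20 to 120 N. Pads are 22 mm wide; open, the fingers measure 114 mm over their backs; the gripper's body (76 mm by 85 mm) begins 54 mm behind the grasp point. The pads swing forward as they close: fully open they stand 13 mm farther back than shut.
Start: joints at [-72.915, 20.094, 94.641, -0, 65.266, -4.847], TCP at [205.454, -510.171, 404.69] pointing down, gripper open.
Joint ranges: [-157.81, 157.81], [-45, 120.19], [0.68, 151.7], [-89.99, 269.99], [4.06, 180], [-164.3, 164.3]. Speed limits (degrees/s): [127.2, 127.2, 159.86, 180, 180, 180].

INTERFACE

Orientations are given as a 3x3 rotation matrix whose columns are the frame's x, y, z axes.
In Python, from plant import r gives the robot as it stands. Calls block until the motion is done:
- r.goto(position, orientation): joint-space move of the TCP to a pose.
- r.servo_line(position, rotation=None, feed=150, max_force=None): straight line of the TCP; rotation=None keeps the orientation; feed is the mean speed in mm/s. With max_force (N) it stops when the force on the tool has changed by that much, and returns True; else False.
- r.move_j(angles): joint-space move.
- r.gripper_to(opening, strength=None): finger opening in mm; strength is the grip in N (None keeps the last); returns when the fingers have stopped.
- r.pause(seconds).
- r.ik(position, orientation): joint angles nearest the present ones, or None.
- r.read_state(): the state.
- r.camera(name): name is "scene" or "top"; returns a dict with "frame" (420x560x3 uint8, red, green, blue), "z_map" (420x560 float32, mm along the optical axis (not along the pixel's ray), 0 where there is no reading), "vertical_fov" (degrees; the focal length in pixels is half the picture's height over the tangent of half this angle, whatever the lens; pixels are square), "cx", "cy" (the principal point, pixels), "k1" (the pictures are not rectified: a ray, as slopes to the right and down, at radius r is drawn at 1 + k1 r^2 times it, then the intrinsics apply), "extrinsics" (4x4, takes a point from world to camera coordinates). Camera axes: x right, y down, z forward; pixel columns grow to the right and rows downward; lengths in mm; the calibration is good to about 2 mm. A picture is of the moment at which its call begins.
A pose or a line that the arm cannot do raises r.IKError and nothing moves.
- r.sign_off(): hands the job in; it is judged then, once.
The state is a dict: "clock": time; "joints": joint angles; "dq": joint speeds; "effort": joint torques, N m; "ee_pos": TCP position; "ee_rot": TCP orientation; "wrist_force": force on the tool from outside, world axes, zero at the start; "wrist_torque": the same for the moment, N m; "width": finger opening in mm; "gripper_force": force on a finger pad.
Only numpy, scipy, OpenCV 4.12 (cv2) and the standard library are available. Lean on these libraries where they do the work, as an engineer would, in place of code of your own. Each camera call takes 0.05 s, during which the arm holds its last target. There are 200 camera calls.

TASK

Prove the yellow pull gauge before use: while it stands in its cradle, draw its blade out by the knob until the red band is right at the mouth of the case, no farther, pause a moment, and ease the blade all the way back in under control, never letting it snap. Then draw the gauge by its case up out of the cradle, turn it nose-down at about 45 degrees, and finish still holding it like that in the gripper, motionless, with its underside at least 15 cm above the cabinet top and clear of everything. Leave the other things alone.

Things in the scene. Friction and masses are not known exactly. Their poses are not given: they have to be found in the camera images.
- gauge: yellow hand pull gauge, dark rubber belt, upright in the cradle. Case 70 (x) x 34 (y) x 84 mm high (z), 0.35 to 0.6 kg. Origin: centre of the case's underside. z: out of its top; -x: its nose, the end face where the blade comes out. Stands 6 mm above the cabinet top, lowest 22 mm in the cradle's pocket, 2 mm play all round, not latched. Its broad sides, 34 mm apart, are free for a grasp from above
- pull_knob (a point): upright round finger knob on the blade's outer end, diameter 14 mm, 36 mm tall; this point: on its axis, 14 mm below its top, 22 mm above the blade. With the blade in, it is 32 mm ahead of the nose face (67 mm from mid-case) and 64 mm above the case's underside. Moves with the blade; axes as the gauge
- blade (a joint): how far the sprung steel blade (12 mm wide, 4 mm thick, 38 to 42 mm above the case's underside) is drawn out along the gauge's -x, m: 0 fully in, 0.060 stop. The middle of the red band (8 mm long, on the blade) is at the case's mouth at 0.040. Spring pulls back with 0.6 N at 0, 1.8 N at 0.040, friction 0.2 N; let go, it snaps back
- cradle: fixed black cradle, screwed down. Origin: centre of its underside on the cabinet top, under the gauge. Foot plate 116 x 66 x 6 mm; pocket walls 5 mm thick, 84 x 48 mm outside, tops 28 mm above the cabinet top. Axes as the gauge: -x is where the nose points
- mug_spotted: bystander, leave alone: white mug with dark dots, 82x114x91 mm. Origin: about the centre of its underside
- mug_pink: bystander, leave alone: pink and white mug, 88x116x90 mm. Origin: about the centre of its underside
- pliers: bystander, leave alone: pliers with dark blue grips lying flat, 183x57x10 mm. Origin: about the centre of its underside
- sanding_block: bystander, leave alone: pale wooden sanding block, 72x84x34 mm. Origin: about the centre of its underside
- brush: bystander, leave alone: brass wire brush with a wooden handle, 34x120x30 mm. Origin: about the centre of its underside
- reed_plate: bystander, leave alone: flat brass reed plate, 45x157x4 mm. Origin: about the centre of its underside
- red_tin: bystander, leave alone: round tin, red with a grey lid, diameter 67 mm, 37 mm high. Origin: about the centre of its underside
Not all that is in view belongs to the job. What is shaped like the gauge but green is not meant.

How it is judged:
By the outcome, as a careful person would: the job done as asked, in the order asked, and still so for the second after the job is handed in, while the arm keeps its last pose, push and grip.
It also fails if it takes over 51 s, if anything falls off the work surface, if the arm or the gripper's body presses on something with over 40 N, if the wrist force passes 120 N, or if a joint passes its speed limit or range.

## Working session

There is one attempt and no reset: what is moved stays moved. The work goes in short steps, each a Python script; the robot and the scene stay as the last script left them, time stands still between calls to the robot, and variables do not carry over. Pictures are saved under pics/ and viewed, at most 10 in all, crops included, and the job is handed in when it is done.

```bash
mkdir -p pics; ls; cat > h.py <<'E'
import numpy as np, cv2
from plant import r
def pts(c):
    """world points (HxWx3) from depth, mm"""
    H,W=c["z_map"].shape; f=H/2/np.tan(np.radians(c["vertical_fov"]/2))
    K=np.array([[f,0,c["cx"]],[0,f,c["cy"]],[0,0,1]])
    u,v=np.meshgrid(np.arange(W),np.arange(H))
    p=np.stack([u,v],-1).reshape(-1,1,2).astype(np.float64)
    s=cv2.undistortPoints(p,K,np.array([c["k1"],0,0,0,0.])).reshape(H,W,2)
    s=np.dstack([s,np.ones((H,W))])*c["z_map"][...,None]
    E=np.array(c["extrinsics"]); 
    return (s-E[:3,3])@E[:3,:3]
E
python3 - <<'E'
from h import *
import pickle
d={n:r.camera(n) for n in("scene","top")}
pickle.dump(d,open("c0.pkl","wb"))
for n,c in d.items():
    cv2.imwrite(f"pics/{n}0.png",c["frame"][...,::-1]); print(n,c["vertical_fov"],c["k1"],np.round(c["extrinsics"],2).tolist())
s=r.read_state();print(s)
E
```

```text
pics
scene 48.522840097717975 -0.021762738528977667 [[0.98, -0.19, -0.01, -585.14], [-0.1, -0.47, -0.88, 108.47], [0.16, 0.86, -0.48, 945.16], [0.0, 0.0, 0.0, 1.0]]
top 50.09387075147673 -0.13673946179108087 [[-0.01, -1.0, -0.01, 11.71], [-1.0, 0.01, -0.04, 584.0], [0.04, 0.01, -1.0, 1086.08], [0.0, 0.0, 0.0, 1.0]]
{'clock': 0.1, 'joints': array([-7.29146420e+01,  2.01219442e+01,  9.46731114e+01,  6.58638979e-04,
        6.52658294e+01, -4.84297246e+00]), 'dq': array([ 0.10636747, -0.07347934, -0.11478765, -0.02218914,  0.02862074,
        0.02676078]), 'effort': array([ 5.14709645e-04, -5.06835365e+01, -2.91876125e+01, -9.89485920e-05,
        2.64145441e-03, -3.68408237e-08]), 'ee_pos': array([ 205.42425788, -510.0733627 ,  404.2066667 ]), 'ee_rot': array([[ 9.27653526e-01,  3.73441888e-01, -3.02220512e-04],
       [ 3.73441997e-01, -9.27652972e-01,  1.01881478e-03],
       [ 1.00112358e-04, -1.05796896e-03, -9.99999435e-01]]), 'wrist_force': array([-0.38607467,  0.16626285,  0.32752607]), 'wrist_torque': array([-0.02059009, -0.05710727,  0.02074122]), 'gripper_force': 0.0, 'width': 85.43808433141821}
```

View pics/scene0.png

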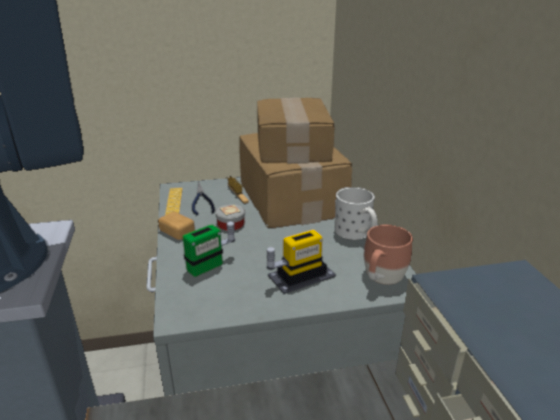

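View pics/top0.png

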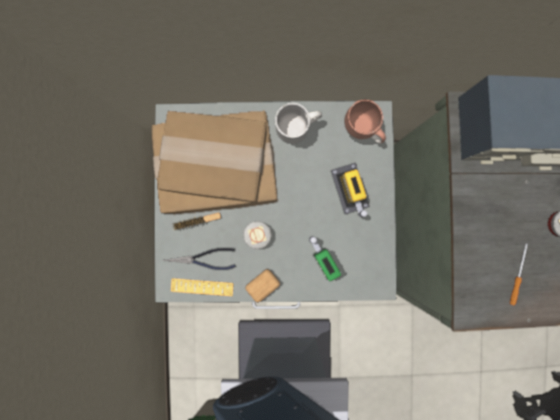

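Candidates: the yellow gauge in the black cradle at top (355,187) / scene (302,255), the green look-alike at top (327,263) / scene (203,250), and the yellow-brass reed plate at top (202,287). I choose the yellow case in the cradle, nose and knob toward top (364,213). Next I measure it and check the crop.

```bash
python3 - <<'E'
from h import *
import pickle
d=pickle.load(open("c0.pkl","rb"))
ims=[]
for n,(x0,y0,w,h) in {"top":(320,155,65,70),"scene":(255,220,90,75)}.items():
    c=d[n];P=pts(c);f=c["frame"];hsv=cv2.cvtColor(f,cv2.COLOR_RGB2HSV)
    win=np.zeros(f.shape[:2],bool);win[y0:y0+h,x0:x0+w]=1
    ok=win&(c["z_map"]>0)
    y=ok&(hsv[...,0]>18)&(hsv[...,0]<35)&(hsv[...,1]>150)&(hsv[...,2]>100)
    Y=P[y]; print(n,"yellow z pct",np.percentile(Y[:,2],[2,50,90,98]))
    T=Y[Y[:,2]>np.percentile(Y[:,2],98)-8] if n=="scene" else Y
    T=P[ok&(P[...,2]>80)&(P[...,2]<100)]; 
    rc=cv2.minAreaRect(T[:,:2].astype(np.float32)); print("top rect",len(T),rc,"medz",np.median(T[:,2]))
    # cradle foot : z 3..10
    B=P[ok&(hsv[...,2]<70)&(P[...,2]<45)]
    print("dark rect",len(B),cv2.minAreaRect(B[:,:2].astype(np.float32)),np.percentile(B[:,2],[5,50,95]))
    k=ok&(hsv[...,1]<60)&(P[...,2]>55)&(P[...,2]<100)
    print("knob",k.sum(),np.median(P[k],0),np.percentile(P[k],[5,95],axis=0).round(1).tolist())
    s=P[ok&(hsv[...,1]<60)&(P[...,2]<20)];print("table z",np.median(s[:,2]))
    ims.append(cv2.resize(f[y0:y0+h,x0:x0+w,::-1],(400,400),interpolation=cv2.INTER_CUBIC))
cv2.imwrite("pics/crop0.png",np.hstack(ims))
E
```

```text
top yellow z pct [86.24248212 90.08082404 92.49624623 94.3891429 ]
top rect 500 ((610.5889892578125, -173.0368194580078), (108.40074157714844, 36.63685989379883), 16.637372970581055) medz 89.80260130499278
dark rect 100 ((628.7664794921875, -170.0006561279297), (83.0250473022461, 54.10256576538086), 16.674013137817383) [ 7.39439038 28.04080739 30.88311368]
knob 84 [ 570.15856377 -179.26806999   85.82695121] [[558.7, -190.9, 65.4], [640.8, -153.3, 92.7]]
table z 0.8680472650741486
scene yellow z pct [27.1057294  80.07018163 90.11273035 91.01173582]
top rect 540 ((606.5299072265625, -173.18374633789062), (108.39673614501953, 35.639915466308594), 16.231555938720703) medz 88.84107915239362
dark rect 970 ((619.6710815429688, -178.7611541748047), (125.0643081665039, 55.80900192260742), 10.842451095581055) [ 3.47144041 15.37387127 41.66511226]
knob 336 [ 614.59239298 -185.2606369    69.08978093] [[555.1, -192.5, 57.6], [649.0, -163.8, 85.3]]
table z 0.24863897576596536
```

View pics/crop0.png

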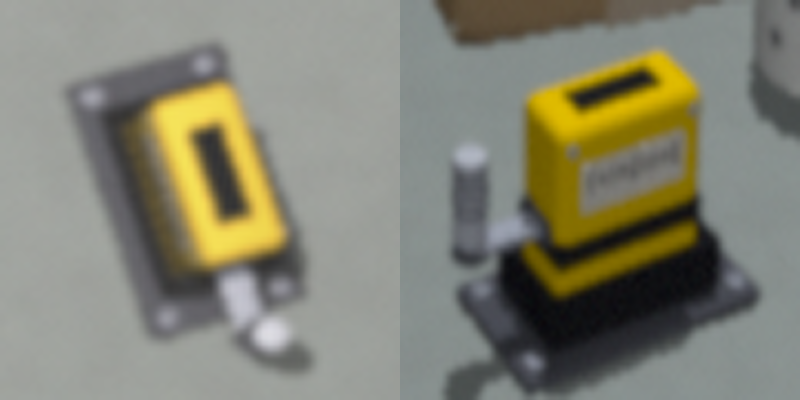

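The crop shows the yellow gauge in its black cradle. The blade is in, and the knob is at the nose end, toward the lower right of the top view (top ≈ (364,210)). No red is visible. The outline of 108.4 × 36 mm at z ≈ 89 matches the expected 109 × 34 at 90. I'll refine the axis from both views, then move over the knob.

```bash
cat >> h.py <<'E'
def gauge(c,n,zlo=82,zhi=98):
    """yellow-top rect and knob-top centre, from depth + colour"""
    x0,y0,w,h={"top":(310,145,85,90),"scene":(235,210,120,90)}[n]
    P=pts(c);hsv=cv2.cvtColor(c["frame"],cv2.COLOR_RGB2HSV)
    ok=np.zeros(hsv.shape[:2],bool);ok[y0:y0+h,x0:x0+w]=1;ok&=c["z_map"]>0
    T=P[ok&(P[...,2]>zlo)&(P[...,2]<zhi)]
    rc=cv2.minAreaRect(T[:,:2].astype(np.float32))
    return P,hsv,ok,rc
E
python3 - <<'E'
from h import *
import pickle
d=pickle.load(open("c0.pkl","rb"))
for n in("top","scene"):
    P,hsv,ok,rc=gauge(d[n],n)
    a=np.radians(16.4);gx=np.array([np.cos(a),np.sin(a)]);gy=np.array([-gx[1],gx[0]])
    o=np.array([627.2,-167.6]);L=P[...,:2]-o;lx=L@gx;ly=L@gy
    yel=ok&(P[...,2]>84)&(P[...,2]<98)&(lx>-45)
    kn=ok&(P[...,2]>(76 if n=="top" else 55))&(P[...,2]<98)&(lx<-50)
    for nm,m in(("case",yel),("knob",kn)):
        print(n,nm,m.sum(),"lx",np.percentile(lx[m],[0,3,50,97,100]).round(1),"ly",np.percentile(ly[m],[0,3,50,97,100]).round(1),"z",np.percentile(P[m][:,2],[3,97]).round(1))
    print(cv2.minAreaRect(P[yel][:,:2].astype(np.float32)))
E
```

```text
top case 457 lx [-33.3 -30.9   1.4  33.8  36.7] ly [-17.8 -15.6   0.7  16.4  18. ] z [85.3 94. ]
top knob 33 lx [-72.5 -71.7 -65.7 -60.1 -59.3] ly [-7.  -6.6 -0.1  6.2  6.4] z [81.5 87.7]
((628.6583251953125, -166.7147674560547), (69.87273406982422, 35.784263610839844), 15.780583381652832)
scene case 426 lx [-37.4 -36.   -5.1  29.1  32.8] ly [-17.2 -15.4  -4.   15.   18.2] z [84.6 91.3]
scene knob 126 lx [-76.3 -75.7 -71.5 -64.3 -61.1] ly [-6.8 -6.1 -3.2  5.5  7.3] z [56.  84.6]
((624.8035888671875, -167.62518310546875), (70.33576202392578, 35.06239700317383), 17.126218795776367)
```

```bash
cat >> h.py <<'E'
a=np.radians(16.4);gx=np.array([np.cos(a),np.sin(a),0]);gz=np.array([0,0,1.]);gy=np.cross(gz,gx)
Rd=np.stack([gx,-gy,-gz],1); O=np.array([626.5,-167.5,6.])
K=O-67*gx+64*gz
def st(t=""):
    s=r.read_state();g=np.array([gx,gy,gz])
    print(t,"t%.2f"%s["clock"],"knob-offset",(g@(s["ee_pos"]-[0,0,155]-K)).round(2),"F(g)",(g@s["wrist_force"]).round(2),"w%.1f f%.1f"%(s["width"],s["gripper_force"]),flush=True)
    return s
E
python3 - <<'E'
from h import *
up=lambda z:K+[0,0,z+155]
r.gripper_to(45)
r.goto(up(70),Rd); st("above")
r.servo_line(up(2),feed=60,max_force=8); st("down")
c=r.camera("scene");cv2.imwrite("pics/s1.png",cv2.resize(c["frame"][170:330,190:390,::-1],None,fx=3.5,fy=3.5,interpolation=cv2.INTER_CUBIC))
E
```

```text
above t2.38 knob-offset [-0.47 -0.73 70.26] F(g) [-0.08 -0.08  0.25] w45.0 f0.0
down t3.66 knob-offset [ 0.11 -0.09  2.4 ] F(g) [0.02 0.38 0.54] w45.0 f0.0
```

View pics/s1.png

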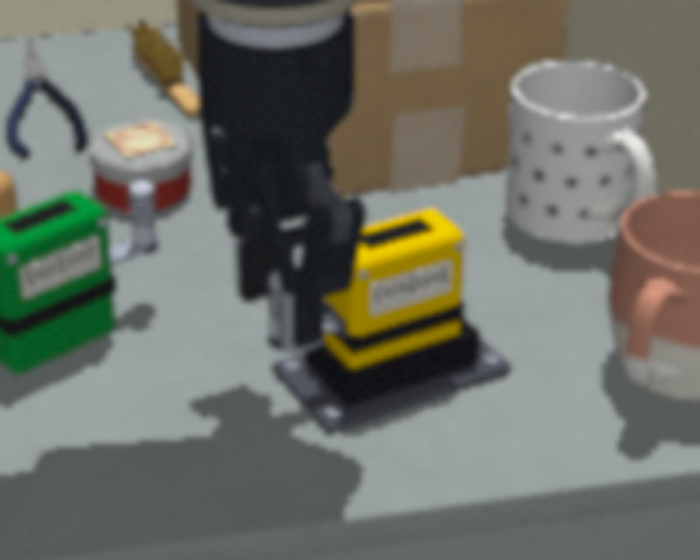

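The knob (crop (280,310)) sits between the two fingers, and the nose is clear. I'll grip it and draw most of the way, then look.

```bash
python3 - <<'E'
from h import *
r.gripper_to(5,strength=30); s=st("grip")
p=s["ee_pos"]; np.save("p0.npy",p)
for d in (2,12,24,37):
    r.servo_line(p-d*gx,feed=20,max_force=10); st(f"pull{d}")
c=r.camera("scene");t=r.camera("top")
import pickle;pickle.dump((c,t),open("c1.pkl","wb"))
f=lambda im:cv2.resize(im[...,::-1],(400,400),interpolation=cv2.INTER_CUBIC)
cv2.imwrite("pics/s2.png",np.hstack([f(c["frame"][225:295,255:325]),f(t["frame"][160:225,325:390])]))
E
```

```text
grip t4.09 knob-offset [ 0.02 -0.06  2.22] F(g) [-2.19  0.64  2.66] w13.0 f29.2
pull2 t4.34 knob-offset [-2.01 -0.07  2.25] F(g) [0.49 0.27 0.3 ] w12.9 f29.4
pull12 t4.99 knob-offset [-11.99  -0.06   2.25] F(g) [0.23 0.58 0.7 ] w13.1 f29.4
pull24 t5.74 knob-offset [-23.98  -0.09   2.22] F(g) [1.23 1.43 1.1 ] w12.7 f29.4
pull37 t6.54 knob-offset [-36.97  -0.07   2.22] F(g) [ 0.88  0.21 -0.73] w13.0 f29.3
```

View pics/s2.png

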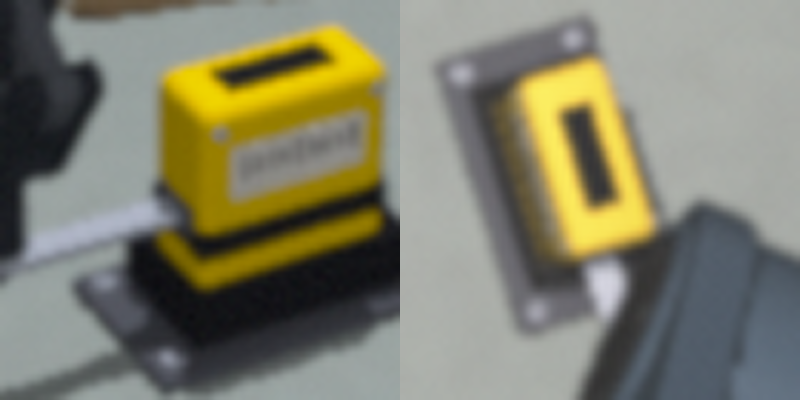

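The blade is out with no red showing yet at the mouth (scene crop (180,215)). I'll check whether the case shifted in the pocket, from its image shift.

```bash
cat >> h.py <<'E'
def yc(c,n):
    """centroid of the yellow top face -> ray onto z=90 (subpixel)"""
    x0,y0,w,h={"top":(335,160,40,48),"scene":(270,225,60,70)}[n]
    H=c["frame"].shape[0];f=H/2/np.tan(np.radians(c["vertical_fov"]/2))
    hsv=cv2.cvtColor(c["frame"],cv2.COLOR_RGB2HSV)[y0:y0+h,x0:x0+w]
    m=cv2.inRange(hsv,(20,150,{"top":130,"scene":130}[n]),(35,255,255))
    M=cv2.moments(m,True);u=np.array([[[x0+M["m10"]/M["m00"],y0+M["m01"]/M["m00"]]]])
    s=cv2.undistortPoints(u,np.array([[f,0,c["cx"]],[0,f,c["cy"]],[0,0,1]]),np.array([c["k1"],0,0,0,0.])).ravel()
    E=np.array(c["extrinsics"]);R=E[:3,:3];o=-R.T@E[:3,3];dd=R.T@np.r_[s,1]
    X=o+dd*(90-o[2])/dd[2];return np.array([(X-O)@gx,(X-O)@gy]),M["m00"]
E
python3 - <<'E'
from h import *
import pickle
d=pickle.load(open("c0.pkl","rb"));c,t=pickle.load(open("c1.pkl","rb"))
print(yc(d["scene"],"scene"),yc(c,"scene"));print(yc(d["top"],"top"),yc(t,"top"))
for dd in(d["scene"],c):
    s=cv2.cvtColor(dd["frame"],cv2.COLOR_RGB2GRAY)[232:285,278:330].astype(np.float32)
    globals().setdefault("L",[]).append(s)
print(cv2.phaseCorrelate(L[0],L[1]))
for f in(c["frame"],):
    print(f[258:268,278:290].astype(int)[...,0]-f[258:268,278:290].astype(int)[...,1])
E
```

```text
(array([-12.91721809, -21.07079795]), 539.0) (array([-19.47365828, -30.78742463]), 708.0)
(array([ 2.53792814, -0.1095984 ]), 327.0) (array([2.44948949, 0.20232335]), 331.0)
((-0.10830101591560037, -0.02845821551923322), 1.0171666243439348)
[[-10 -10  -9  -7  -4   0   6  13  18  20  22  23]
 [ -9  -8  -7  -7  -5  -2   0   6  13  18  22  23]
 [ -8  -7  -7  -8  -5  -4  -2  -1   5  14  20  22]
 [ -6  -6  -7  -7  -6  -4  -4  -4  -1   6  15  21]
 [ -5  -5  -6  -7  -7  -6  -3  -4  -3   3  12  18]
 [ -6  -6  -6  -5  -6  -5  -4  -3  -3   0   9  19]
 [ -6  -6  -5  -5  -3  -1   1   0  -2   1   7  16]
 [ -6  -4  -4  -2   4   8  12  10   5   1   5  14]
 [ -5  -3  -2   1  10  15  19  16  12   5   2   6]
 [  0  -1  -1   3  11  16  21  20  17  11   6   0]]
```

```bash
python3 - <<'E'
from h import *
import pickle
p=np.load("p0.npy")
r.servo_line(p-40*gx,feed=15,max_force=10); st("pull40")
c=r.camera("scene");t=r.camera("top");pickle.dump((c,t),open("c2.pkl","wb"))
f=lambda im:cv2.resize(im[...,::-1],(400,400),interpolation=cv2.INTER_CUBIC)
cv2.imwrite("pics/s3.png",np.hstack([f(c["frame"][245:280,265:300]),f(t["frame"][185:220,345:380])]))
E
```

```text
pull40 t6.99 knob-offset [-40.06  -0.09   2.24] F(g) [ 2.14  0.24 -0.01] w12.9 f29.3
```

View pics/s3.png

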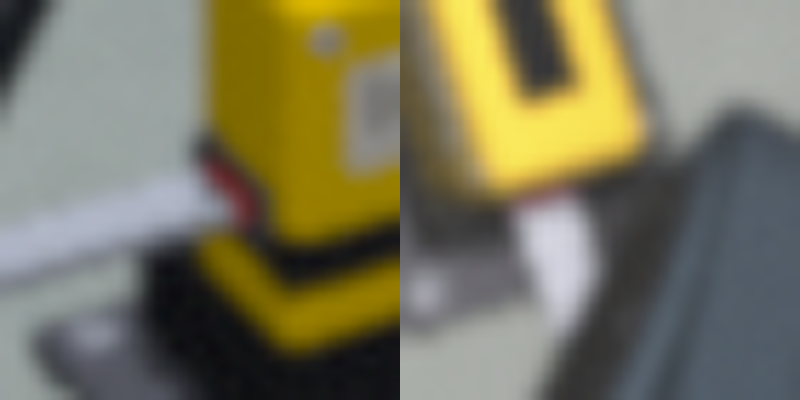

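The red band now shows right at the mouth, in scene crop (230,190) and top crop (540,195). I'll pause here and then ease it back.

```bash
python3 - <<'E'
from h import *
import pickle
p=np.load("p0.npy")
r.pause(1.0)
print(r.servo_line(p-3*gx,feed=18,max_force=12)); st("back3")
print(r.servo_line(p+0.8*gx,feed=6,max_force=8)); st("in")
r.pause(.3); st("rest")
r.gripper_to(45); st("open")
r.servo_line(p+[0,0,75],feed=120); st("up")
c=r.camera("scene");pickle.dump(c,open("c3.pkl","wb"))
f=lambda im:cv2.resize(im[...,::-1],(400,400),interpolation=cv2.INTER_CUBIC)
d=pickle.load(open("c0.pkl","rb"))["scene"]
cv2.imwrite("pics/s4.png",np.hstack([f(d["frame"][225:295,260:330]),f(c["frame"][225:295,260:330])]))
E
```

```text
False
back3 t10.30 knob-offset [-2.99 -0.07  2.22] F(g) [ 1.09 -1.35  0.98] w12.9 f29.4
False
in t11.08 knob-offset [ 0.45 -0.1   2.23] F(g) [-5.27 -2.07  4.42] w13.0 f29.8
rest t11.38 knob-offset [ 0.46 -0.09  2.22] F(g) [-5.06 -2.12  4.84] w13.1 f29.8
open t11.79 knob-offset [0.87 0.05 2.09] F(g) [-0.44  0.79 -0.57] w44.8 f0.0
up t12.57 knob-offset [-0.15  0.1  76.59] F(g) [ 0.43  0.15 -0.21] w44.5 f0.0
```

View pics/s4.png

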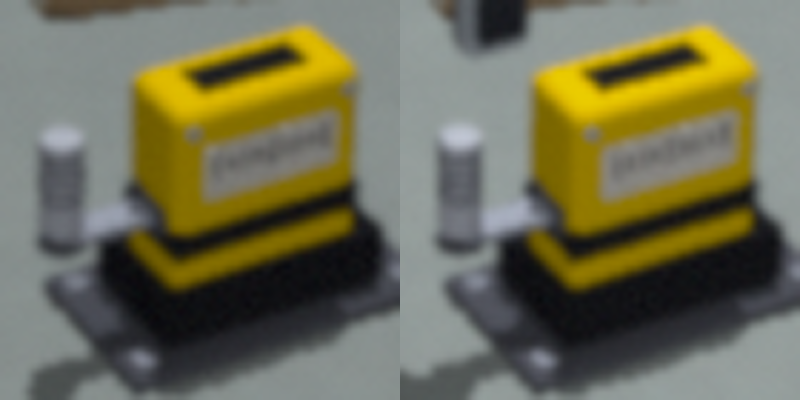

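The blade is fully in again, and the picture is identical to the first one (knob at crop (460,190)). Next I'll grasp the case and lift it.

```bash
python3 - <<'E'
from h import *
import pickle
C=O+[0,0,155.]
r.gripper_to(65)
r.servo_line(C+[0,0,130],feed=120)
print(r.servo_line(C+[0,0,50],feed=70,max_force=12)); st("down")
r.gripper_to(25,strength=70); s=st("grip"); p=s["ee_pos"]
print(r.servo_line(p+[0,0,8],feed=20,max_force=25)); st("lift8")
print(r.servo_line(p+[0,0,40],feed=40,max_force=25)); st("lift40")
r.servo_line(p+[0,0,200],feed=120); st("lift200")
c=r.camera("scene")
cv2.imwrite("pics/s5.png",c["frame"][...,::-1])
E
```

```text
False
down t14.96 knob-offset [ 67.15  -0.08 -13.48] F(g) [-0.29 -0.1  -0.69] w65.0 f0.0
grip t15.34 knob-offset [ 67.1   -0.14 -13.53] F(g) [-0.39 -0.24  4.73] w33.3 f70.1
False
lift8 t15.92 knob-offset [ 6.705e+01 -6.000e-02 -5.660e+00] F(g) [-0.24  0.18 -5.04] w33.1 f69.8
False
lift40 t16.87 knob-offset [67.01 -0.1  26.21] F(g) [ 0.31 -1.44 -4.54] w33.6 f69.8
lift200 t18.35 knob-offset [ 6.706e+01 -9.000e-02  1.856e+02] F(g) [ 0.35  0.45 -4.93] w33.2 f69.8
```

View pics/s5.png

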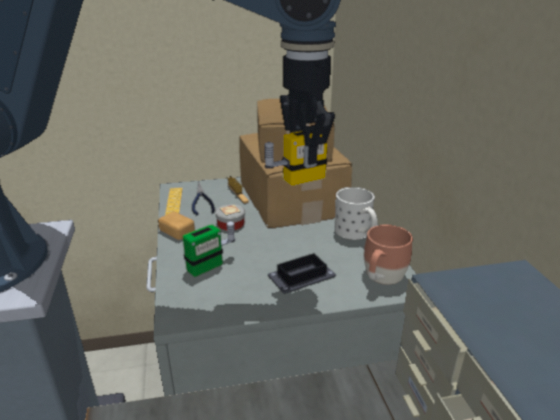

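The gauge (305,155) is out of the empty cradle (302,270), held squarely. Now I'll tilt it nose-down.

```bash
python3 - <<'E'
from h import *
from scipy.spatial.transform import Rotation as Ro
s=r.read_state();G=s["ee_pos"]+155*s["ee_rot"][:,2]; G[2]=330; G-=40*gx
for th in(-15,-30,-45):
    R=Ro.from_rotvec(np.radians(th)*gy).as_matrix()@Rd
    g=G.copy();g[2]=256+74*(-th/45)
    r.servo_line(g-155*R[:,2],R,feed=80)
r.pause(.8)
s=st("tilt");print(s["ee_rot"].round(3).tolist(),np.abs(s["dq"]).max())
c=r.camera("scene")
cv2.imwrite("pics/s6.png",c["frame"][...,::-1])
P=pts(c);h=cv2.cvtColor(c["frame"],cv2.COLOR_RGB2HSV);m=cv2.inRange(h,(20,150,90),(35,255,255))>0
m[:, :240]=0;q=P[m&(P[...,2]>120)];print(len(q),q.min(0),q.max(0))
E
```

```text
tilt t21.57 knob-offset [-82.72   0.   214.6 ] F(g) [-0.88  0.49 -4.46] w33.4 f70.1
[[0.678, 0.282, 0.678], [0.2, -0.959, 0.2], [0.707, -0.0, -0.707]] 0.024878907947197007
1298 [ 435.56714736 -873.63350458  191.05965463] [728.29585324 226.28504213 542.70264906]
```

View pics/s6.png

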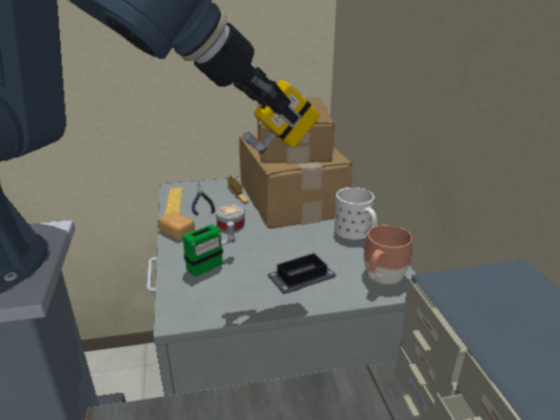

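The gauge (287,115) is held nose-down at 45°, with its knob at (255,142), high above everything and motionless. Handing in.

```bash
python3 -c "
from h import *
print(r.sign_off())"
```

```text
the job is handed in; nothing more can be done
None
```

The yellow gauge's blade was drawn until the red band was at the mouth, paused there, and eased fully back in; the gauge was then lifted out, and I handed in with it held still, nose-down at 45° and well over 15 cm above the cabinet, at about 22 s on the clock.

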